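# Scrub the tilted column with the long bottle brush

## Task

Take the long brush from the wooden block and scrub the inside of the white plastic column that leans in its stand: push it down the column until it presses gently on the hidden disc at the bottom, three times in all, drawing it up between presses until the bristles show at the mouth. Then take it out and stand it upright, fully down, in the free hole of the block. Do not push hard on the column, and leave the short brush and the dish, jar, beaker, measuring cylinder and bottle in their places.

Things in the scene. Friction and masses are not known exactly. Their poses are not given: they have to be found in the camera images.
- brush: The long brush, 200 mm, standing head down in one of the two holes of the block. Origin at the centre of the lower end of its head; +z runs along it to the handle's end. Pale stiff bristle head (counts as rigid) 28 mm across, z 0 to 60 mm; steel wire 7 mm thick; wooden square handle 16 x 16 mm, flats square to its x and y, z 135 to 200 mm. About 55 to 100 g.
- brush_tip (a point): Centre of the flat lower end of the long brush's head (same point and axes as the brush's origin). If the brush is held by the last 40 mm of its handle with the fingers along it, there is room above the column's mouth at full depth.
- short_brush: The other brush in the block, not needed: 140 mm long, head 31 mm across and 55 mm long, otherwise alike. Origin at the lower end of its head, +z up to the handle's end, which ends 60 mm lower than that of the long brush.
- block: Fixed wooden brush block, 90 mm (x) x 200 mm (y) x 60 mm high, with two upright holes 34 mm across and 50 mm deep, chamfered, 110 mm apart. Origin under its centre, on the bench.
- hole0 (a point): Centre of the floor of the hole on the block's +y side, 10 mm above the bench, 50 mm below the block's top. Holds the long or the short brush at the start.
- hole1 (a point): The same for the hole on the block's -y side.
- stand: Fixed cleaning stand: base plate 170 mm (x) x 120 mm (y) x 12 mm, two grey upright cheeks 50 mm (x) x 8 mm, 80 mm apart, 115 mm high, with the column between them. Origin under the base plate's centre.
- column: Opaque white plastic column, 150 mm from rim to foot, outside 50 mm across (58 mm at the flared rim), bore 39 mm across (47 mm at the rim). Origin on its axis 80 mm below the mouth, on a stiff pivot between the cheeks; +z along the axis to the mouth. It leans 24 to 41 degrees from vertical towards the stand's -x side, roughly towards the robot, and stays so.
- column_mouth (a point): Centre of the column's mouth, +z pointing out along the axis. Out of sight inside, a flat disc closes the bore 90 to 125 mm below the mouth (differs each time). It is sprung: it yields from about 3 N, at 1 N per mm, for 8 mm, then it is hard. Over 1.5 N on it for 0.1 s counts as a press; over 20 N of the brush on the column is too hard.
- jar: Amber glass jar with black cap, 60 mm across, 85 mm high, loose; origin under its centre. Stands between the block and the stand.
- dish: Loose white porcelain dish, 68 mm across, 30 mm high; origin under its centre.
- beaker: Loose glass beaker holding white rods, 80 mm across, 150 mm high with the rods; origin under its centre.
- measuring_cylinder: Loose glass measuring cylinder on a green foot 68 mm across, 160 mm high; origin under its centre.
- spray: Loose white plastic bottle with a blue cap, 72 mm across, 170 mm high; origin under its centre.

How it is judged:
On the way, in this order (a step that is already met when the one before it is completed fails the run):
1. the long brush, inside the column, presses on the hidden disc (first time) (contact force between brush and disc_c0 above 1.5 N), for 0.1 s.
2. the brush is drawn up until its tip is less than 58 mm below the mouth, still inside (z of brush_tip in the frame of column_mouth between -0.058 and 0 m and x of brush_tip in the frame of column_mouth between -0.021 and 0.021 m and y of brush_tip in the frame of column_mouth between -0.021 and 0.021 m).
3. the long brush, inside the column, presses on the hidden disc (second time) (contact force between brush and disc_c0 above 1.5 N), for 0.1 s.
4. the brush is drawn up until its tip is less than 58 mm below the mouth, still inside (all of step 2).
5. the long brush, inside the column, presses on the hidden disc (third time) (contact force between brush and disc_c0 above 1.5 N), for 0.1 s.
6. the brush is taken out of the column (z of brush_tip in the frame of column_mouth above 0.003 m), for 0.1 s.
At the end, for the whole second after the job is handed in: The long brush stands released and at rest in a hole of the block, its tip within 12 mm of the hole's centre and within 6 mm of the hole's floor, leaning under 0.2 rad; the short brush stands in its own hole (moved under 15 mm) ((horizontal distance between brush_tip and hole0 below 0.012 m or horizontal distance between brush_tip and hole1 below 0.012 m) and z of each of brush_tip, short_brush in the frame of block below 0.016 m and angle between brush's own z axis and vertical below 0.2 rad and linear speed of brush below 0.02 m/s and distance of short_brush from where it was at the start of the episode below 0.015 m); the robot touches nothing.
It fails at once if the brush is forced against the column with more than 20 N (contact force between brush and stand above 20 N).
It fails at once if the robot's fingers strike the stand or column with more than 30 N (contact force between the fingers and stand above 30 N).
It fails at once if the short brush is taken out of its hole (z of short_brush in the frame of block above 0.04 m).
It fails at once if the jar, dish, beaker, measuring cylinder or spray bottle is moved more than 30 mm or tipped (distance of any of jar, dish, beaker, measuring_cylinder, spray from where it was at the start of the episode above 0.03 m or angle between any of jar, dish, beaker, measuring_cylinder, spray's own z axis and vertical above 0.4 rad).
It also fails if it takes over 72 s, if anything falls off the work surface, if the arm or the gripper's body presses on something with over 40 N, if the wrist force passes 120 N, or if a joint passes its speed limit or range.

## Robot

A 6-joint arm with a two-finger parallel gripper is mounted at the origin on the work surface. World frame = base frame: x ahead of the robot, y to its left, z up, the work surface at z = 0. Lengths are in m, angles in rad, forces in N, time in s.
With the tool pointing down it reaches from about 0.275 to 0.875 m from the base axis. Payload 12.5 kg.
Tool frame: the origin (TCP) lies at the very end of the fingers, on their centre line; the grasp point (between the pads) lies 19 mm behind it; x points along the fingers, y is the direction in which the jaws open and shut, and the axes are right-handed (so a half turn about x gives the same grasp; the last joint's range is limited). The gripper opens to 85 mm and grips with 20 to 120 N. Pads are 22 mm wide; open, the fingers measure 114 mm over their backs; the gripper's body (76 mm by 85 mm) begins 54 mm behind the grasp point. The pads swing forward as they close: fully open they stand 13 mm farther back than shut.
Start: joints at [-1.293, 0.351, 1.652, -0, 1.139, -0.085], TCP at [0.195, -0.514, 0.231] pointing down, gripper open.
Joint ranges: [-2.75, 2.75], [-0.79, 2.1], [0.01, 2.65], [-1.57, 4.71], [0.07, 3.14], [-2.87, 2.87]. Speed limits (rad/s): [2.22, 2.22, 2.79, 3.14, 3.14, 3.14].

## Interface

Orientations are given as a 3x3 rotation matrix whose columns are the frame's x, y, z axes.
In Python, from bench import manip gives the robot as it stands. Calls block until the motion is done:
- manip.move_ptp(position, orientation): joint-space move of the TCP to a pose.
- manip.move_l(position, attitude=None, max_speed=0.15): straight line of the TCP; attitude=None keeps the orientation; max_speed is the mean speed in m/s.
- manip.move_j(angles): joint-space move.
- manip.set_gripper(opening, effort=None): opening from 0.0 (shut) to 1.0 (fully open); effort is the grip in N (None keeps the last); returns when the fingers have stopped.
- manip.dwell(seconds).
- manip.inverse_kinematics(position, orientation): joint angles nearest the present ones, or None.
- manip.grab_frame(name): name is "scene" or "top"; returns (picture, depth): 400x640x3 uint8, red, green, blue; 400x640 float32, m along the optical axis (not along the pixel's ray), 0 where there is no reading.
- manip.get_calibration(name): a dict with "camera_matrix" (3x3 intrinsics, pixels), "R" (3x3) and "t" (3): a world point X has camera coordinates R X + t. Camera axes: x right, y down, z forward; pixel columns grow to the right and rows downward; lengths in m; the calibration is good to about 2 mm. A picture is of the moment at which its call begins. get_calibration takes no time and is no camera call.
A pose or a line that the arm cannot do raises manip.Unreachable and nothing moves.
- manip.sign_off(): hands the job in, once; it reports no verdict.
Trained networks look in the newest picture that a camera, given by its name, has taken for a name from the list of things; names that differ only in an ending like _2 or _b are one class to them, and where a whole thing is asked for, a point or a joint stands for the part that bears it (a point fixed in the world has none). Each returns a list of dicts, best first, with "confidence" (0 to 1); they miss things now and then, are a little off and sometimes report something else, mostly with a low value. They report only what shows in the picture. A call takes as long as a camera call.
- manip.look_for(camera, name): "at" ([x, y, z] in m, in world coordinates, good to about 4 mm: the middle of the surface that is visible of it).
Readings, each from a call of its own:
- manip.current_time(): time.
- manip.current_qpos(): joint angles.
- manip.current_joint_vel(): joint speeds.
- manip.current_joint_torque(): joint torques, N m.
- manip.current_ee_pos(): TCP position.
- manip.current_tcp_rot(): TCP orientation.
- manip.current_force(): force on the tool from outside, world axes, zero at the start.
- manip.current_ft_torque(): the same for the moment, N m.
- manip.current_grip_width(): opening from 0.0 (shut) to 1.0 (fully open).
Only numpy, scipy, OpenCV 4.12 (cv2) and the standard library are available. Lean on these libraries where they do the work, as an engineer would, in place of code of your own. Each camera call takes 0.05 s, during which the arm holds its last target. There are 200 camera calls.

## Working session

There is one attempt and no reset: what is moved stays moved. The work goes in short steps, each a Python script; the robot and the scene stay as the last script left them, time stands still between calls to the robot, and variables do not carry over. Pictures are saved under pics/ and viewed, about 8 in all and at most 12, crops included, and the job is handed in when it is done.

```bash
mkdir -p pics; ls; python3 - <<'E'
from bench import manip
import cv2,numpy as np
for c in ["scene","top"]:
    im,d=manip.grab_frame(c); cv2.imwrite(f"pics/{c}0.png",im[:,:,::-1]); np.savez(f"{c}0.npz",im=im,d=d,**manip.get_calibration(c))
    k=manip.get_calibration(c); print(c,k["camera_matrix"].round(1).tolist(),(-k["R"].T@k["t"]).round(3))
    for n in ["brush","short_brush","block","stand","column","jar","dish","beaker","measuring_cylinder","spray","column_mouth","hole0"]:
        try: r=manip.look_for(c,n)
        except Exception as e: r=repr(e)
        print(n,[(np.round(x["at"],3).tolist(),round(x["confidence"],2)) for x in r[:2]] if isinstance(r,list) else r)
print(manip.current_time(), manip.current_force())
E
```

```text
pics
scene [[461.0, 0.0, 316.3], [0.0, 461.0, 186.9], [0.0, 0.0, 1.0]] [1.01  0.45  0.857]
brush [([0.609, -0.147, 0.156], 0.75)]
short_brush [([0.613, -0.253, 0.105], 0.62)]
block [([0.624, -0.181, 0.061], 0.6)]
stand [([0.572, 0.216, 0.051], 0.9)]
column [([0.565, 0.211, 0.117], 0.92)]
jar [([0.684, 0.017, 0.068], 0.94)]
dish []
beaker [([0.755, 0.152, 0.072], 0.96)]
measuring_cylinder [([0.769, -0.17, 0.053], 0.69), ([0.574, 0.218, 0.053], 0.69)]
spray [([0.789, 0.028, 0.106], 0.58)]
column_mouth [([0.563, 0.212, 0.123], 0.79)]
hole0 [([0.621, -0.185, 0.059], 0.68)]
top [[393.5, 0.0, 316.6], [0.0, 393.5, 201.5], [0.0, 0.0, 1.0]] [0.45  0.01  0.836]
brush [([0.601, -0.146, 0.156], 0.87)]
short_brush [([0.61, -0.254, 0.103], 0.66)]
block [([0.598, -0.202, 0.058], 0.76)]
stand [([0.541, 0.193, 0.011], 0.9), ([0.542, 0.203, 0.127], 0.67)]
column [([0.542, 0.203, 0.132], 0.9)]
jar [([0.666, 0.004, 0.085], 0.84), ([0.601, -0.147, 0.153], 0.27)]
dish [([0.614, -0.254, 0.104], 0.74), ([0.451, -0.008, 0.021], 0.6)]
beaker []
measuring_cylinder [([0.76, -0.171, 0.037], 0.76)]
spray [([0.756, 0.012, 0.111], 0.64), ([0.543, 0.204, 0.135], 0.55)]
column_mouth [([0.542, 0.202, 0.134], 0.84)]
hole0 [([0.601, -0.201, 0.058], 0.72), ([0.541, 0.195, 0.01], 0.37)]
1.3 [-0.10806145 -0.06479236  0.05102705]
```

View pics/scene0.png

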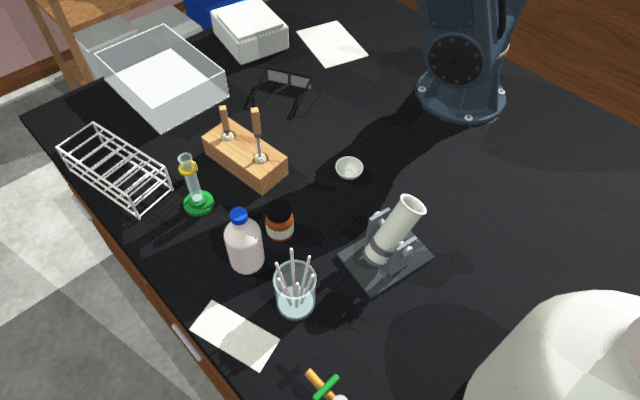

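View pics/top0.png

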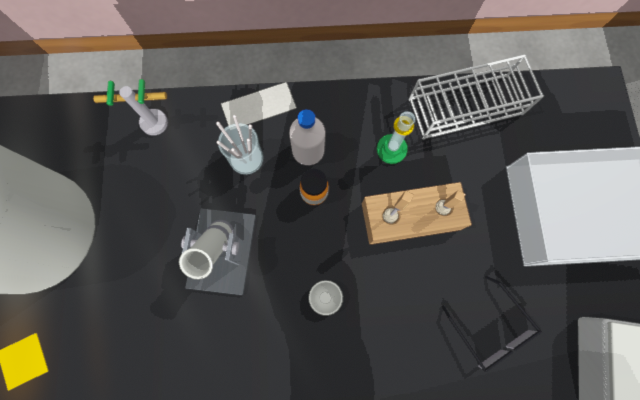

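```bash
cat > h.py <<'E'
import numpy as np
def cloud(c,s=0):
    f=np.load(f"{c}{s}.npz"); d=f["d"]; K=f["camera_matrix"]
    v,u=np.nonzero(d>0); z=d[v,u]
    P=np.stack([(u-K[0,2])*z/K[0,0],(v-K[1,2])*z/K[1,1],z],1)
    return (P-f["t"])@f["R"], f["im"][v,u].astype(int), np.stack([u,v],1)
def box(P,lo,hi): return np.all((P>lo)&(P<hi),1)
E
python3 - <<'E'
from h import *
import cv2
from scipy.optimize import least_squares
A={}
for c in ["scene","top"]:
    P,C,uv=cloud(c)
    # block top
    m=box(P,[.45,-.36,.05],[.75,-.05,.07]); Q=P[m]
    r=cv2.minAreaRect((Q[:,:2]*1000).astype(np.float32)); print(c,"block",r,"z",np.median(Q[:,2]))
    # handles
    for n,yy in (("long",(-.2,-.1)),("short",(-.31,-.2))):
        for z in np.arange(.07,.22,.02):
            m=box(P,[.53,yy[0],z],[.68,yy[1],z+.02])
            if m.sum()>2: print(n,round(z,2),m.sum(),P[m].mean(0).round(4),np.ptp(P[m],0).round(3), C[m].mean(0).round())
    # stand base
    m=box(P,[.4,.08,.006],[.75,.35,.02]); r=cv2.minAreaRect((P[m][:,:2]*1000).astype(np.float32)); print("base",r,np.median(P[m][:,2]))
    m=box(P,[.44,.1,.03],[.68,.3,.25])&(C.min(1)>0); A[c]=(P[m],C[m],uv[m]); print(m.sum())
def fit(Q,x0):
    def res(p):
        a=np.array([p[2],p[3],1]);a/=np.linalg.norm(a)
        w=Q-np.array([p[0],p[1],.09]); d=np.linalg.norm(w-np.outer(w@a,a),axis=1)
        return np.minimum(abs(d-.025),abs(d-.0195)*1.0)
    return least_squares(res,x0,loss="cauchy",f_scale=.0015)
for c in ["scene","top","both"]:
    Q=np.vstack([A[k][0] for k in (["scene","top"] if c=="both" else [c])])
    C=np.vstack([A[k][1] for k in (["scene","top"] if c=="both" else [c])])
    Q=Q[(C.mean(1)>110)]
    best=min((fit(Q,[x,.2,-np.tan(t),ty]) for x in(.54,.57,.6) for t in (.45,.6) for ty in(-.1,.1)),key=lambda r:r.cost)
    p=best.x; a=np.array([p[2],p[3],1]);a/=np.linalg.norm(a); o=np.array([p[0],p[1],.09])
    w=Q-o; s=w@a; d=np.linalg.norm(w-np.outer(s,a),axis=1)
    print(c,p.round(4),"axis",a.round(4),"lean",np.degrees(np.arccos(a[2])).round(2),"yaw",np.degrees(np.arctan2(-a[1],-a[0])).round(2),best.cost)
    for t in np.arange(-.06,.1,.004):
        m=(s>t)&(s<t+.004)&(d<.034)
        if m.sum(): print("  %.3f n%d r %s"%(t,m.sum(),(np.percentile(d[m],[5,50,95])*1000).round(1)))
E
```

```text
scene block ((607.173583984375, -202.8726043701172), (93.06861877441406, 202.92225646972656), 5.563319206237793) z 0.060000523922041894
long 0.07 24 [ 0.6039 -0.1469  0.0783] [0.015 0.014 0.02 ] [164. 157. 148.]
long 0.09 19 [ 0.6028 -0.147   0.1002] [0.006 0.006 0.018] [142. 133. 126.]
long 0.11 19 [ 0.6028 -0.1467  0.1201] [0.006 0.006 0.016] [125. 119. 117.]
long 0.13 32 [ 0.605  -0.144   0.1422] [0.014 0.01  0.017] [98. 85. 74.]
long 0.15 50 [ 0.6059 -0.1432  0.1603] [0.013 0.017 0.019] [128.  98.  68.]
long 0.17 53 [ 0.6058 -0.1428  0.1794] [0.014 0.014 0.02 ] [128.  98.  68.]
long 0.19 82 [ 0.6045 -0.1445  0.202 ] [0.018 0.022 0.02 ] [160. 129.  91.]
long 0.21 16 [ 0.6031 -0.1479  0.2111] [0.015 0.014 0.002] [237. 207. 148.]
short 0.07 24 [ 0.6161 -0.253   0.0822] [0.013 0.009 0.019] [101.  88.  78.]
short 0.09 45 [ 0.6163 -0.2518  0.1001] [0.016 0.011 0.019] [142. 109.  75.]
short 0.11 45 [ 0.6161 -0.252   0.12  ] [0.014 0.011 0.019] [137. 105.  72.]
short 0.13 68 [ 0.6149 -0.254   0.1424] [0.02  0.021 0.02 ] [163. 131.  92.]
short 0.15 13 [ 0.6148 -0.2579  0.1511] [0.013 0.01
[... 4388 characters left out ...]
4.9 26.5]
  0.000 n68 r [22.7 24.6 26.8]
  0.004 n85 r [22.6 24.9 30.2]
  0.008 n108 r [23.  26.  32.5]
  0.012 n103 r [19.6 24.5 30.3]
  0.016 n78 r [19.4 24.5 26.5]
  0.020 n77 r [22.5 24.5 26.5]
  0.024 n80 r [20.4 24.2 26.5]
  0.028 n78 r [21.6 24.3 26. ]
  0.032 n89 r [21.6 24.3 26.2]
  0.036 n77 r [20.1 24.3 25.8]
  0.040 n81 r [20.7 24.1 26.2]
  0.044 n98 r [18.9 24.1 26. ]
  0.048 n94 r [19.2 23.9 26.1]
  0.052 n90 r [19.2 24.3 26. ]
  0.056 n96 r [19.  24.  26.2]
  0.060 n114 r [18.7 23.8 25.8]
  0.064 n123 r [18.7 23.2 25.6]
  0.068 n153 r [19.  23.1 25.6]
  0.072 n143 r [19.1 21.6 25.5]
  0.076 n170 r [19.7 21.8 25.4]
  0.080 n284 r [21.4 24.5 28. ]
  0.084 n282 r [22.9 26.  28.7]
```

```bash
cat >> h.py <<'E'
MOUTH=np.array([.5154,.2115,.1651]); AX=np.array([-.5046,.0885,.8588]); AX/=np.linalg.norm(AX)
HOLE=np.array([.6036,-.1487,.010])
def tool(axis,phi):
    """tool orientation: x = -axis, y at angle phi about it from a horizontal reference"""
    x=-axis/np.linalg.norm(axis); r=np.array([0,1.,0]); r-=x*(x@r); r/=np.linalg.norm(r); s=np.cross(x,r)
    y=np.cos(phi)*r+np.sin(phi)*s
    return np.stack([x,y,np.cross(x,y)],1)
E
python3 - <<'E'
from h import *
from scipy.optimize import least_squares
from bench import manip
for c in ["scene","top"]:
    P,C,_=cloud(c); Q=P[box(P,[.57,-.18,.14],[.635,-.115,.206])]
    def res(p):
        ct,st=np.cos(p[2]),np.sin(p[2]); w=Q[:,:2]-p[:2]-np.outer(Q[:,2]-.17,p[3:5]); w=abs(w@np.array([[ct,-st],[st,ct]]))-.008
        return np.where(w.max(1)>0,np.hypot(*np.maximum(w,0).T),w.max(1))
    for lean in (0,1):
        b=min((least_squares(lambda p:res(np.r_[p,[0,0]][:5]),np.r_[.603,-.147,t,[0,0]*lean],loss="soft_l1",f_scale=.001) for t in np.radians([-30,-15,0,15,30,45])),key=lambda r:r.cost)
        print(c,len(Q),b.x[:2].round(4),np.degrees(b.x[2]).round(1),b.x[3:].round(3),b.cost)
q0=manip.current_qpos(); print(manip.current_tcp_rot().round(3))
for ph in np.radians(np.arange(-180,181,30)):
    print(np.degrees(ph).round(),*[np.round(r,2) if r is not None else None for r in (manip.inverse_kinematics(HOLE+[0,0,.16],tool(np.array([0,0,1.]),ph)),manip.inverse_kinematics(MOUTH+AX*.19,tool(AX,ph)),manip.inverse_kinematics(MOUTH+AX*.03,tool(AX,ph)))])
E
```

```text
scene 174 [ 0.6012 -0.1491] -24.7 [] 8.544586976216601e-05
scene 174 [ 0.6011 -0.1492] -25.6 [0.023 0.007] 8.166006274296743e-05
top 119 [ 0.6046 -0.1498] -29.7 [] 6.094283777681363e-06
top 119 [ 0.6046 -0.1498] -29.7 [-0.     0.001] 6.079245796420803e-06
[[ 0.     0.355 -0.935]
 [ 0.    -0.935 -0.355]
 [-1.    -0.    -0.   ]]
-180.0 [-0.32  0.54  1.51 -0.    1.08  1.25] [ 0.6  -0.04  1.96 -0.49  0.87  2.45] [ 0.47  0.26  2.01 -0.66  0.53  2.58]
-150.0 [-0.32  0.54  1.51 -0.    1.08  1.78] None None
-120.0 [-0.32  0.54  1.51 -0.    1.08  2.3 ] [ 0.6  -0.04  1.96 -0.49  0.87 -2.79] [ 0.47  0.26  2.01 -0.66  0.53 -2.65]
-90.0 [-0.32  0.54  1.51 -0.    1.08  2.83] [ 0.6  -0.04  1.96 -0.49  0.87 -2.27] [ 0.47  0.26  2.01 -0.66  0.53 -2.13]
-60.0 None [ 0.6  -0.04  1.96 -0.49  0.87 -1.74] [ 0.47  0.26  2.01 -0.66  0.53 -1.61]
-30.0 [-0.32  0.54  1.51 -0.    1.08 -2.41] [ 0.6  -0.04  1.96 -0.49  0.87 -1.22] [ 0.47  0.26  2.01 -0.66  0.53 -1.08]
0.0 [-0.32  0.54  1.51 -0.    1.08 -1.89] [ 0.6  -0.04  1.96 -0.49  0.87 -0.7 ] [ 0.47  0.26  2.01 -0.66  0.53 -0.56]
30.0 [-0.32  0.54  1.51 -0.    1.08 -1.36] [ 0.6  -0.04  1.96 -0.49  0.87 -0.17] [ 0.47  0.26  2.01 -0.66  0.53 -0.04]
60.0 [-0.32  0.54  1.51 -0.    1.08 -0.84] [ 0.6  -0.04  1.96 -0.49  0.87  0.35] [ 0.47  0.26  2.01 -0.66  0.53  0.49]
90.0 [-0.32  0.54  1.51 -0.    1.08 -0.32] [ 0.6  -0.04  1.96 -0.49  0.87  0.87] [ 0.47  0.26  2.01 -0.66  0.53  1.01]
120.0 [-0.32  0.54  1.51 -0.    1.08  0.21] [ 0.6  -0.04  1.96 -0.49  0.87  1.4 ] [ 0.47  0.26  2.01 -0.66  0.53  1.53]
150.0 [-0.32  0.54  1.51 -0.    1.08  0.73] [ 0.6  -0.04  1.96 -0.49  0.87  1.92] [ 0.47  0.26  2.01 -0.66  0.53  2.06]
180.0 [-0.32  0.54  1.51 -0.    1.08  1.25] [ 0.6  -0.04  1.96 -0.49  0.87  2.45] [ 0.47  0.26  2.01 -0.66  0.53  2.58]
```

```bash
python3 - <<'E'
from h import *
from bench import manip
R=tool(np.array([0,0,1.]),np.radians(119)); H=np.array([.6034,-.1493,0])
manip.set_gripper(0.75,20)
manip.move_ptp(H+[0,0,.30],R)
f0=manip.current_force()
manip.move_l(H+[0,0,.170])
print("down",manip.current_force()-f0)
manip.set_gripper(0,60)
print("grip",manip.current_grip_width(),manip.current_force()-f0,manip.current_time())
manip.move_l(H+[0,0,.31])
print("lift",manip.current_force()-f0,manip.current_ft_torque(),manip.current_ee_pos())
for c in ["scene","top"]:
    im,d=manip.grab_frame(c); np.savez(f"{c}1.npz",im=im,d=d,**manip.get_calibration(c))
    P,C,uv=cloud(c,1); p=manip.current_ee_pos()
    for z in np.arange(.14,.27,.02):
        m=box(P,[p[0]-.04,p[1]-.04,z],[p[0]+.04,p[1]+.04,z+.02])
        if m.sum()>2: print(c,round(z,2),m.sum(),(P[m].mean(0)-[p[0],p[1],0]).round(4),P[m].min(0).round(3),P[m].max(0).round(3))
print(manip.current_time())
E
```

```text
down [ 0.8548542  -0.31262732 -0.29359911]
grip 0.1763339576964225 [0.5155527  0.70208083 3.41473621] 5.15
lift [ 0.83448622  0.10428986 -0.76101745] [0.00239013 0.04388733 0.01317384] [ 0.60304123 -0.14917338  0.30889477]
scene 0.14 28 [0.0029 0.008  0.1562] [ 0.59  -0.158  0.149] [ 0.615 -0.136  0.16 ]
scene 0.16 91 [0.0039 0.0084 0.1703] [ 0.59  -0.156  0.16 ] [ 0.616 -0.134  0.18 ]
scene 0.18 102 [0.003  0.0084 0.1911] [ 0.588 -0.155  0.18 ] [ 0.616 -0.134  0.2  ]
scene 0.2 97 [0.0008 0.0031 0.2067] [ 0.587 -0.163  0.2  ] [ 0.616 -0.136  0.22 ]
scene 0.22 25 [-2.000e-04  2.500e-03  2.304e-01] [ 0.6   -0.15   0.221] [ 0.606 -0.144  0.24 ]
scene 0.24 30 [-2.000e-04  2.100e-03  2.511e-01] [ 0.598 -0.151  0.24 ] [ 0.606 -0.144  0.259]
scene 0.26 33 [0.0011 0.0042 0.273 ] [ 0.598 -0.151  0.263] [ 0.609 -0.14   0.28 ]
top 0.14 9 [-0.0039  0.0111  0.1584] [ 0.592 -0.143  0.155] [ 0.607 -0.135  0.16 ]
top 0.16 36 [-0.0034  0.0112  0.1705] [ 0.592 -0.143  0.161] [ 0.613 -0.135  0.179]
top 0.18 36 [-0.0005  0.0119  0.1917] [ 0.594 -0.143  0.18 ] [ 0.616 -0.136  0.2  ]
top 0.2 22 [0.0038 0.0099 0.2029] [ 0.598 -0.144  0.2  ] [ 0.615 -0.137  0.207]
6.3333
```

```bash
cat >> h.py <<'E'
L=.1595
RC=tool(AX,np.radians(60))
def at(depth,m=MOUTH,a=AX): return m+a*(L-depth)
E
python3 - <<'E'
from h import *
from bench import manip
import cv2
manip.move_ptp(at(-.03),RC)
manip.dwell(.3)
print(manip.current_force(),manip.current_ee_pos()-at(-.03),manip.current_time())
o=manip.current_ee_pos()
e1=np.cross(AX,[0,0,1.]);e1/=np.linalg.norm(e1);e2=np.cross(AX,e1)
for c in ["scene","top"]:
    im,d=manip.grab_frame(c); np.savez(f"{c}2.npz",im=im,d=d,**manip.get_calibration(c)); k=manip.get_calibration(c)
    P,C,uv=cloud(c,2); w=P-MOUTH; s=w@AX; q=np.stack([w@e1,w@e2],1)
    for t in np.arange(.02,.12,.012):
        m=(s>t)&(s<t+.012)&(np.linalg.norm(q,axis=1)<.03)
        if m.sum()>2: print(c,round(t,3),m.sum(),"mean",(q[m].mean(0)*1000).round(1),"min",(q[m].min(0)*1000).round(1),"max",(q[m].max(0)*1000).round(1))
    p=k["camera_matrix"]@(k["R"]@MOUTH+k["t"]); u,v=(p[:2]/p[2]).astype(int)
    cr=im[max(0,v-90):v+70,max(0,u-100):u+100,::-1]; cv2.imwrite(f"pics/{c}2.png",cv2.resize(cr,None,fx=2,fy=2))
a,b=[cv2.imread(f"pics/{c}2.png") for c in ("scene","top")]; h=min(a.shape[0],b.shape[0]); cv2.imwrite("pics/ab2.png",np.hstack([a[:h],b[:h]])[:, :800])
E
```

```text
[-0.83135132 -0.15289245 -0.99925755] [ 2.98080341e-04 -2.90890163e-04 -6.96548530e-05] 8.2
scene 0.02 8 mean [ 1.  -6.6] min [-8.8 -9.1] max [ 6.6 -3.1]
scene 0.032 76 mean [ 2.7 -7.5] min [-12.7 -14.3] max [12.8  7.5]
scene 0.044 94 mean [ 3.3 -7.6] min [-13.9 -15.2] max [13.   6.2]
scene 0.056 98 mean [ 2.4 -7.5] min [-14.2 -13.6] max [13.4  6.4]
scene 0.068 106 mean [ 2.9 -7. ] min [-11.9 -14.8] max [14.1 10.5]
scene 0.08 99 mean [ 1.5 -4. ] min [-13.3 -13. ] max [12.3  9.9]
scene 0.092 29 mean [-0.  -1.4] min [-4.7 -4.8] max [3.1 4.9]
scene 0.104 27 mean [ 0.5 -1.9] min [-4.6 -4.4] max [3. 1.]
scene 0.116 26 mean [ 0.  -1.4] min [-4.  -4.3] max [3.  1.3]
top 0.032 61 mean [ -6.6 -10.3] min [-14.7 -15.8] max [10.2  1.2]
top 0.044 80 mean [-6.6 -9.9] min [-14.3 -15.5] max [8.5 4.3]
top 0.056 86 mean [ -6.1 -10.2] min [-14.5 -15.9] max [10.3  2.3]
top 0.068 112 mean [-5.8 -9.2] min [-14.2 -15.7] max [12.7  8.2]
top 0.08 187 mean [-2.3 -4.1] min [-12.8 -15.3] max [12.6 10.6]
top 0.092 25 mean [-1.9 -3.7] min [-4.3 -5.4] max [ 1.5 -0.9]
top 0.104 29 mean [-2.1 -3.6] min [-4.1 -5.5] max [ 1.4 -0.1]
top 0.116 31 mean [-1.7 -3.4] min [-4.1 -5.1] max [2.3 1. ]
```

View pics/ab2.png

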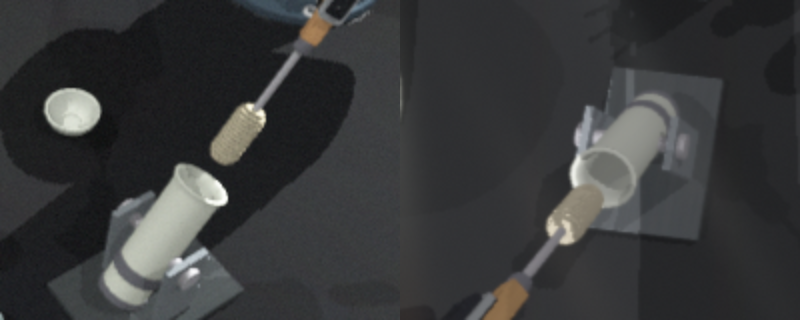

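Both views in the crop show the brush in line with the bore, with the tip just above the mouth (left about (225,155), right about (590,190)). Next I insert it, guarded by force readings.

```bash
cat >> h.py <<'E'
def fa(manip,f0):
    f=np.mean([manip.current_force() for _ in range(3)],0)-f0; a=f@AX; return a,f-a*AX
E
python3 - <<'E'
from h import *
from bench import manip
f0=np.mean([manip.current_force() for _ in range(5)],0); np.save("f0.npy",f0)
ok=True
for d in [.0,.02,.04,.06,.08]+list(np.arange(.084,.1341,.0025)):
    manip.move_l(at(d),max_speed=.06 if d<.081 else .03)
    a,l=fa(manip,f0); print("%.4f ax %.2f lat %.2f %s t %.2f"%(d,a,np.linalg.norm(l),l.round(1),manip.current_time()))
    if a>4.5 or np.linalg.norm(l)>8: break
manip.dwell(.15); a,l=fa(manip,f0); print(a,l,manip.current_time())
E
```

```text
0.0000 ax -0.11 lat 1.26 [ 1.1 -0.   0.6] t 8.95
0.0200 ax -0.24 lat 1.01 [0.9 0.  0.5] t 9.43
0.0400 ax -0.61 lat 1.98 [1.7 0.1 1. ] t 9.92
0.0600 ax -0.69 lat 0.84 [0.7 0.2 0.4] t 10.40
0.0800 ax 0.07 lat 1.28 [ 0.9 -0.7  0.6] t 10.88
0.0840 ax -0.52 lat 1.00 [ 0.9 -0.1  0.5] t 11.17
0.0865 ax -0.38 lat 0.69 [-0.6  0.1 -0.4] t 11.42
0.0890 ax 0.25 lat 1.16 [1.  0.2 0.6] t 11.67
0.0915 ax -0.28 lat 1.36 [1.2 0.3 0.7] t 11.92
0.0940 ax -0.32 lat 0.56 [ 0.3 -0.4  0.2] t 12.17
0.0965 ax -0.66 lat 0.91 [0.8 0.  0.5] t 12.42
0.0990 ax 0.06 lat 1.53 [1.3 0.4 0.7] t 12.67
0.1015 ax -0.39 lat 1.51 [ 1.1 -0.7  0.7] t 12.92
0.1040 ax 5.21 lat 1.13 [ 0.7 -0.7  0.5] t 13.17
4.223817333205982 [ 0.67839778 -0.5687192   0.45720909] 13.3167
```

```bash
python3 - <<'E'
from h import *
from bench import manip
f0=np.load("f0.npy")
for k in range(2):
    manip.move_l(at(.035),max_speed=.06); manip.dwell(.2); a,l=fa(manip,f0); print("up",round(a,2),l.round(1))
    manip.move_l(at(.098),max_speed=.06)
    for d in np.arange(.1015,.1125,.0015):
        manip.move_l(at(d),max_speed=.03); manip.dwell(.1); a,l=fa(manip,f0); print("%.4f ax %.2f lat %s"%(d,a,l.round(1)))
        if a>4.2: break
    manip.dwell(.3); a,l=fa(manip,f0); print("press",round(a,2),l.round(1),manip.current_time())
manip.move_l(at(.02),max_speed=.06)
manip.move_l(at(-.045),max_speed=.08); manip.dwell(.3)
a,l=fa(manip,f0); print("out",a,l,manip.current_grip_width(),manip.current_time())
e1=np.cross(AX,[0,0,1.]);e1/=np.linalg.norm(e1);e2=np.cross(AX,e1)
for c in ["scene","top"]:
    im,d=manip.grab_frame(c); np.savez(f"{c}3.npz",im=im,d=d,**manip.get_calibration(c))
    P,C,uv=cloud(c,3); w=P-MOUTH; s=w@AX-.015; q=np.stack([w@e1,w@e2],1)
    m=(s>.02)&(s<.12)&(np.linalg.norm(q,axis=1)<.03); print(c,"tip s",np.sort(s[m])[:5].round(4))
    for t in (.032,.056,.104):
        m=(s>t)&(s<t+.012)&(np.linalg.norm(q,axis=1)<.03)
        print(c,t,m.sum(),"mean",(q[m].mean(0)*1000).round(1))
E
```

```text
up -0.01 [0.5 0.3 0.3]
0.1015 ax 0.00 lat [ 0.4 -0.5  0.3]
0.1030 ax 3.88 lat [0.8 0.2 0.5]
0.1045 ax 5.25 lat [0.5 0.8 0.2]
press 5.36 [0.6 0.1 0.3] 17.3833
up -0.26 [1.1 0.4 0.6]
0.1015 ax -0.65 lat [1.1 0.5 0.6]
0.1030 ax 3.27 lat [ 0.8 -0.3  0.5]
0.1045 ax 3.87 lat [1.3 0.8 0.7]
0.1060 ax 5.70 lat [0.5 0.8 0.2]
press 6.19 [ 1.  -0.1  0.6] 21.8083
out -0.007928518628013097 [ 0.75547641 -0.16772356  0.46117482] 0.181550029489462 24.65
scene tip s [0.0308 0.0311 0.0315 0.0315 0.0316]
scene 0.032 76 mean [ 2.8 -6.9]
scene 0.056 99 mean [ 3.  -7.2]
scene 0.104 26 mean [ 0.6 -1.6]
top tip s [0.0315 0.0317 0.0322 0.0324 0.0324]
top 0.032 65 mean [ -5.5 -10. ]
top 0.056 93 mean [-6.1 -9.8]
top 0.104 29 mean [-1.7 -3.5]
```

```bash
python3 - <<'E'
from h import *
from bench import manip
R=tool(np.array([0,0,1.]),np.radians(119)); H=np.array([.6034,-.1492,0])
manip.move_ptp(H+[0,0,.31],R); manip.dwell(.3)
f0=np.mean([manip.current_force() for _ in range(5)],0)
for z in [.24,.225,.21,.195,.18,.175,.172,.1705,.169,.168]:
    manip.move_l(H+[0,0,z],max_speed=.06); f=np.mean([manip.current_force() for _ in range(3)],0)-f0; print(z,f.round(2),(manip.current_ee_pos()-H).round(4))
    if f[2]>4 or np.hypot(*f[:2])>10: break
print(manip.current_time())
E
```

```text
0.24 [0.23 0.21 1.26] [ 2.000e-04 -1.000e-04  2.404e-01]
0.225 [-0.6   0.93  2.31] [-2.000e-04  0.000e+00  2.245e-01]
0.21 [-0.19 -0.47  1.15] [-2.000e-04  0.000e+00  2.096e-01]
0.195 [0.12 0.5  0.58] [-2.000e-04  1.000e-04  1.946e-01]
0.18 [-0.61  0.19  0.77] [-0.0002  0.      0.1796]
0.175 [-0.71  1.01  1.15] [-1.000e-04  0.000e+00  1.747e-01]
0.172 [-0.9   0.2   0.56] [-1.000e-04  0.000e+00  1.718e-01]
0.1705 [-0.79 -0.23 -0.1 ] [ 0.     -0.      0.1705]
0.169 [-2.78  0.88 12.  ] [ 4.000e-04 -1.000e-04  1.704e-01]
30.55
```

```bash
python3 - <<'E'
from h import *
from bench import manip
import cv2
p=manip.current_ee_pos(); manip.move_l(p+[0,0,.0003])
manip.set_gripper(0.7,20); manip.dwell(.3)
p=manip.current_ee_pos(); manip.move_l(p+[0,0,.13],max_speed=.1)
manip.move_l(p+[-.2,0,.15]); manip.dwell(.5)
for c in ["scene","top"]:
    im,d=manip.grab_frame(c); cv2.imwrite(f"pics/{c}4.png",im[:,:,::-1]); np.savez(f"{c}4.npz",im=im,d=d,**manip.get_calibration(c))
    P,C,uv=cloud(c,4)
    for n,yy in (("long",(-.2,-.1)),("short",(-.31,-.2))):
        for z in (.09,.15,.13,.206):
            m=box(P,[.53,yy[0],z],[.68,yy[1],z+.02])
            if m.sum()>2: print(c,n,z,m.sum(),P[m].mean(0).round(4),P[m].max(0)[2].round(4))
    for n in ["jar","dish","beaker","measuring_cylinder","spray","column"]:
        print(n,[(np.round(x["at"],3).tolist(),round(x["confidence"],2)) for x in manip.look_for(c,n)[:1]])
print(manip.current_grip_width(),manip.current_time())
E
```

```text
scene long 0.09 21 [ 0.6033 -0.1474  0.0992] 0.1098
scene long 0.15 57 [ 0.6057 -0.1432  0.1604] 0.1698
scene long 0.13 30 [ 0.6056 -0.1438  0.1422] 0.1498
scene long 0.206 48 [ 0.6035 -0.1476  0.2096] 0.212
scene short 0.09 40 [ 0.6163 -0.2521  0.1001] 0.1099
scene short 0.15 17 [ 0.6129 -0.2574  0.1512] 0.1525
scene short 0.13 63 [ 0.6152 -0.2538  0.1419] 0.1499
jar [([0.685, 0.016, 0.069], 0.96)]
dish [([0.437, -0.016, 0.021], 0.81)]
beaker [([0.758, 0.149, 0.071], 0.68)]
measuring_cylinder [([0.769, -0.167, 0.052], 0.7)]
spray [([0.785, 0.03, 0.112], 0.64)]
column [([0.564, 0.209, 0.121], 0.81)]
top long 0.09 10 [ 0.6031 -0.1482  0.1005] 0.1054
top long 0.15 36 [ 0.6003 -0.1452  0.1596] 0.1684
top long 0.13 12 [ 0.5994 -0.145   0.1427] 0.1488
top long 0.206 90 [ 0.6042 -0.1492  0.2091] 0.2113
top short 0.09 41 [ 0.6127 -0.2538  0.1   ] 0.1097
top short 0.15 20 [ 0.615  -0.2588  0.151 ] 0.1523
top short 0.13 97 [ 0.6139 -0.2561  0.1444] 0.1498
jar [([0.665, 0.002, 0.085], 0.56)]
dish [([0.448, -0.008, 0.022], 0.88)]
beaker [([0.768, 0.15, 0.074], 0.67)]
measuring_cylinder [([0.756, -0.171, 0.038], 0.68)]
spray [([0.603, -0.198, 0.056], 0.58)]
column [([0.537, 0.203, 0.128], 0.6)]
0.7012778892941298 35.7333
```

View pics/scene4.png

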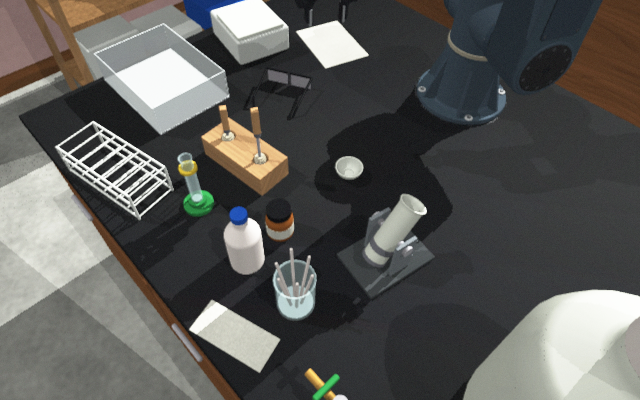

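The picture shows the long brush upright in its hole at (257,130), the short one beside it at (225,120), everything else in place and the gripper clear. I'm handing in.

```bash
python3 -c "
from bench import manip
print(manip.sign_off())"
```

```text
the job is handed in; nothing more can be done
None
```

I scrubbed the column with the long brush, stood it back in its original hole (hole0, the free one) and handed the job in. At my last clock reading, just before handing in, it was 35.7 s.

- **Presses:** The disc was about 102 mm below the mouth. The three presses read about 4–5, 5.4 and 6.2 N along the column. I drew the tip up to about 35 mm below the mouth between presses. Sideways force stayed at 2 N or less at every reading inside the column.
- **Last pictures:** The long brush is upright. The top of its handle is at 0.21 m, the same height as at the start, so it is fully down. The short brush measures within about 2 mm of where it was. The jar, dish, beaker, measuring cylinder and bottle look unmoved, and the gripper is empty and clear.
- **Harder contact:** When I lowered the brush into the hole, the last step met the hole floor with about 12 N. That was against the block, not the column.
- **Disagreements:** The two cameras differed by about 3 mm in x throughout, so I used values in between. In the last top picture the network's "spray" hit lay on the block. That was a false report, since the other camera put the bottle in its place.

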